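# Put the sander in its case and seat the cover on the pins

## Task

Put the hand sander that lies on the table into the free end of the wooden case, flat on the case's floor beside the other sander. Then put the plywood cover on the case, with both steel pins through its two oblong holes, so that it lies flush on the rim all round. Let go of everything, and leave the glue jar and the wooden leaf blanks where they are.

Things in the scene. Friction and masses are not known exactly. Their poses are not given: they have to be found in the camera images.
- case: Open pine case, fixed to the table, 166 (x) x 106 (y) x 54 mm high. Origin: centre of its underside; z up, x along its length. Inside 150 x 90 mm, walls 8 mm, floor 8 mm thick. Against each end stands a fixed wooden cleat, 26 (x) x 76 (y) mm, its top level with the rim, with one upright steel pin on it.
- rim (a point): Centre of the case's mouth, at rim height (54 mm); axes as the case. Fixed pins: 10 mm thick, flat tops with 1 mm rounded edge, 14 mm above the rim, at x = +96 and -96 mm (within 1 mm). The cleats are screwed on off the middle: both pins share one unknown offset in y, anywhere from -7 to +7 mm, other each time and not in this pose: find it by touch or sight.
- cover: Loose plywood plate 230 (x) x 110 (y) x 8 mm, 0.13-0.25 kg, flat on the table, right way up. Origin: centre of underside; z up. Through holes at x = +96 and -96 mm, y = 0: 17 mm along x, 13 mm along y. Mid-top grip bar: 70 mm along x, 18 mm wide, top at z = 42 mm. Fits either way round. Seated, its origin is at rim height, shifted in y like the pins; on the pins' tips it is 14 mm higher.
- sander_bar: The hand sander to be packed, loose on the table: flat base 60 (x) x 84 (y) x 15 mm with a wooden grip bar on top, 50 mm along x, 20 mm wide in y, from z = 15 to z = 41 mm. About 0.1 to 0.2 kg. Origin: centre of its underside; z up. It fits into the case only with its x along the case's x (either way round).
- sander_knob: The other hand sander, loose, already on the floor of the case at its -x end: flat base 80 (x) x 84 (y) x 15 mm with a round knob of 30 mm diameter, 40 mm high in all. Origin: centre of its underside; its x along the case's x. It leaves about 69 mm of the case's length free at the +x end.
- glue_jar: Bystander: closed white jar of 60 mm diameter, 75 mm high, upright, beyond the work. Origin: centre of its underside.
- leaf_a: Bystander: loose leaf-shaped wooden blank, about 100 x 80 x 12 mm, flat on the table beyond the work. Origin: on its underside, near the middle.
- leaf_b: Bystander: a second leaf-shaped wooden blank like leaf_a.
There are look-alikes about, which are no part of the job. Leave any green look-alike of the case alone.

How it is judged:
By the outcome, as a careful person would: the job done as asked, in the order asked, and still so for the second after the job is handed in, with the robot touching nothing.
It also fails if it takes over 64 s, if anything falls off the work surface, if the arm or the gripper's body presses on something with over 40 N, if the wrist force passes 120 N, or if a joint passes its speed limit or range.

## Robot

A 7-joint arm with a two-finger parallel gripper is mounted at the origin on the work surface. World frame = base frame: x ahead of the robot, y to its left, z up, the work surface at z = 0. Lengths are in m, angles in rad, forces in N, time in s.
With the tool pointing down it reaches from about 0.35 to 0.9 m from the base axis. Payload 8.1 kg.
Tool frame: the origin (TCP) lies midway between the tips of the shut fingers; the grasp point (between the pads) lies 19 mm behind it; z points along the fingers, y is the line along which they close (so a half turn about z gives the same grasp; the last joint's range is limited). The gripper opens to 85 mm and grips with 20 to 120 N. Pads are 22 mm wide; open, the fingers measure 114 mm over their backs; the gripper's body (76 mm by 85 mm) begins 54 mm behind the grasp point. The pads swing forward as they close: fully open they stand 13 mm farther back than shut.
Start: joints at [1.086, 0.434, 0.025, 1.573, -0.012, 1.134, -0.075], TCP at [0.233, -0.58, 0.231] pointing down, gripper open.
Joint ranges: [-2.62, 2.62], [-0.44, 2.09], [-1.27, 1.32], [0.08, 2.57], [-1.32, 4.46], [0.12, 2], [-2.74, 2.74]. Speed limits (rad/s): [2.22, 2.22, 3.01, 3.01, 3.14, 3.14, 3.14].

## Interface

Orientations are given as a 3x3 rotation matrix whose columns are the frame's x, y, z axes.
In Python, from cell import env, capture, camera_info gives the robot as it stands.
- The arm moves only by the tool move_arm, never from a script. Its argument "plan" is a list of rows, each an object of numbers: "gripper": the opening, from -1 (shut) to 1 (fully open); "dx", "dy", "dz": the shift along the world's x, y, z each as a share of 100 cm, from -1 to 1; "spin": the turn about the world's z as a share of 360 degrees, from -1 to 1. A call has 1 to 20 rows; each row is the pose to reach, as a shift and turn from the pose commanded when the call began, turning the shorter way round; what a row does not reach only later rows make up. A row lasts 1/8 s, in which the tool goes at most 62.5 mm and 10.7 degrees, less where a joint would pass 70% of its speed; a pose out of reach is approached as far as the arm can. A call with a number of a shift or a turn outside -1 to 1 is refused whole. A call with a gripper value outside its range is refused whole. The fingers move at their own pace and stop on an object; the grip force is fixed at half the most. Time passes only in rows, so rows that repeat a pose let the fingers close. It gives the time, the measured TCP pose, the force, the opening and the grip force at its end, in the units of the state.
- env.get_state(): the state, without advancing time (a new reading comes with each control period).
- capture(name): name is "scene" or "side" or "wrist"; returns the picture (384x512x3 uint8, blue, green, red); there is no depth.
- camera_info(name): a dict with "K" (3x3 intrinsics, pixels), "rvec" (rotation vector, rad) and "tvec" (3), from world to camera coordinates, as OpenCV has them. Camera axes: x right, y down, z forward; pixel columns grow to the right and rows downward; lengths in m; the calibration is good to about 2 mm. A picture is of the moment at which its call begins: read the wrist's pose just before it. camera_info takes no time and is no camera call; for the wrist camera it gives the pose at the moment of the call.
- env.close_job(): hands the job in; it is judged then, once.
The state is a dict: "t": time; "q": joint angles; "joint_velocities": joint speeds; "tau": joint torques, N m; "eef_pos": TCP position; "tool_rot": TCP orientation; "force": force on the tool from outside, world axes, zero at the start; "moment": the same for the moment, N m; "opening": opening from 0.0 (shut) to 1.0 (fully open); "gripper_force": force on a finger pad.
Only numpy, scipy, OpenCV 4.12 (cv2) and the standard library are available. Lean on these libraries where they do the work, as an engineer would, in place of code of your own. Each camera call takes 0.05 s, during which the arm holds its last target. There are 200 camera calls.

## Working session

There is one attempt and no reset: what is moved stays moved. The work goes in short steps, Python scripts to look and compute and a tool call to move; the robot and the scene stay as the last step left them, time stands still between calls to the robot, and variables do not carry over. Pictures are saved under pics/ and viewed, at most 10 in all, crops included, and the job is handed in when it is done.

Besides the shell and the picture viewer there is one more tool, called after "Request:" as name(argument=value, ...), one argument or row to a line, values as JSON. move_arm: Moves the arm, as the interface text tells. Shift numbers are shares of 100 cm and turn numbers shares of 360 degrees, none past 1 either way. Its arguments: {"type":"object","properties":{"plan":{"type":"array"}},"required":["plan"]}

```bash
mkdir -p pics; ls
python3 - <<'E'
from cell import env,capture,camera_info
import cv2,numpy as np
for n in ("scene","side"):
    im=capture(n); cv2.imwrite(f"pics/{n}0.png",im)
    cv2.imwrite(f"pics/{n}0b.png",cv2.resize(im,(800,600),interpolation=cv2.INTER_CUBIC))
    c=camera_info(n); R=cv2.Rodrigues(c["rvec"])[0]; print(n,np.round(-R.T@c["tvec"],3),np.round(R,2).tolist())
s=env.get_state(); print(s["t"],s["eef_pos"],np.round(s["tool_rot"],3))
E
```

```text
pics
scene [ 1.093 -0.083  0.898] [[0.29, 0.96, -0.01], [0.8, -0.25, -0.54], [-0.52, 0.15, -0.84]]
side [ 0.446 -0.806  0.775] [[0.99, -0.13, -0.02], [-0.1, -0.61, -0.79], [0.1, 0.78, -0.62]]
0.1 [ 0.23263061 -0.57959737  0.23060454] [[ 0.928  0.373 -0.001]
 [ 0.373 -0.928  0.001]
 [-0.    -0.001 -1.   ]]
```

View pics/scene0b.png

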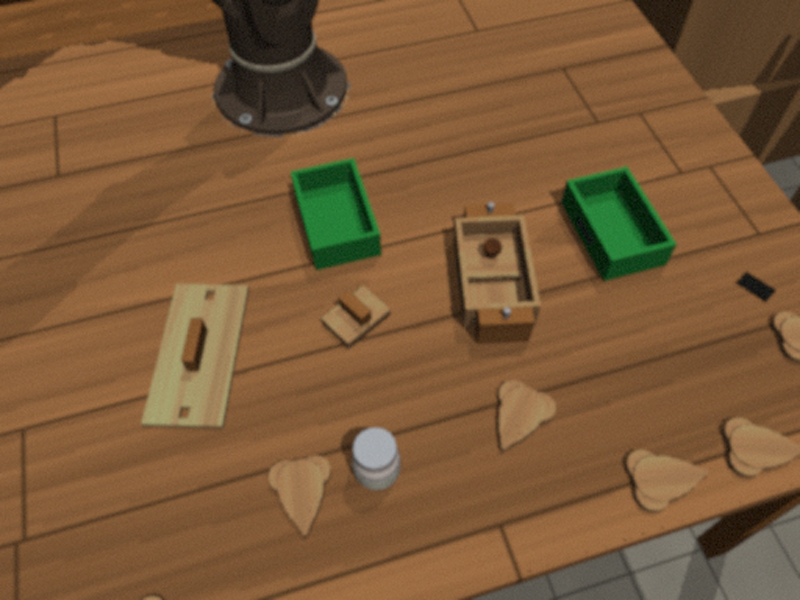

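View pics/side0b.png

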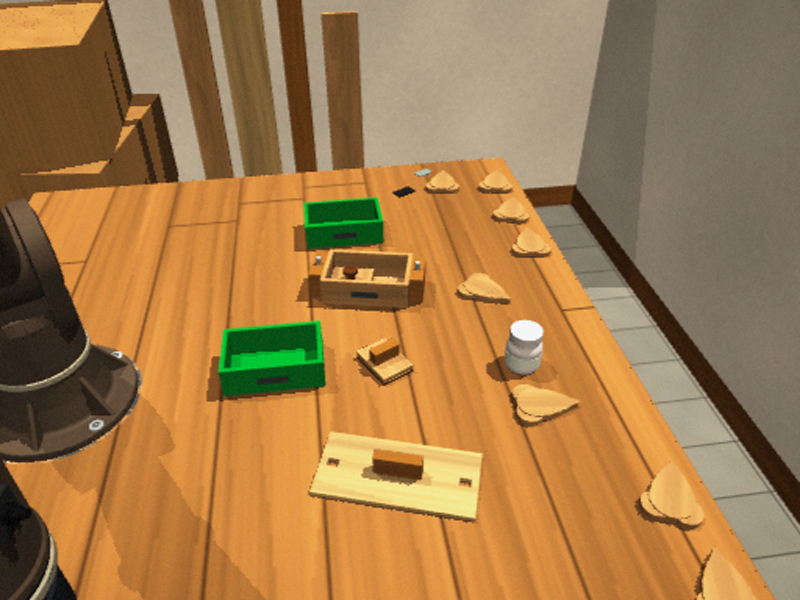

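The scene picture shows these candidates:
- **Sander:** the loose bar sander is at (355,315). The knob sander, already in the case, is at (492,248), so the loose one is the target.
- **Case:** the pine case with pins is at (497,265). The green look-alikes are at (337,213) and (617,222).
- **Cover:** at (197,355).
- **Bystanders:** the jar is at (375,458) and the leaves at (523,412) and (300,492).

The side view agrees: sander (385,358), case (366,278), cover (397,475). Next I'll triangulate.

```bash
cat > h.py <<'E'
import cv2,numpy as np
from scipy.optimize import least_squares
def P(c): 
    R=cv2.Rodrigues(np.array(c["rvec"],float))[0]; return np.array(c["K"])@np.c_[R,np.array(c["tvec"]).ravel()]
def tri(obs):  # [(P,(u,v)),...] -> point, rms px
    A=np.vstack([[u*p[2]-p[0],v*p[2]-p[1]] for p,(u,v) in obs])
    X=np.linalg.svd(A)[2][-1]; X=X[:3]/X[3]
    f=lambda X:np.concatenate([(p@[*X,1])[:2]/(p@[*X,1])[2]-uv for p,uv in obs])
    r=least_squares(f,X); return r.x,np.sqrt(np.mean(r.fun**2))
def ray(p,uv,z): # intersect with plane z
    u,v=uv; A=np.array([u*p[2]-p[0],v*p[2]-p[1]]); return np.r_[np.linalg.solve(A[:,:2],-A[:,3]-A[:,2]*z),z]
def proj(p,X): x=p@np.r_[X,1]; return x[:2]/x[2]
E
python3 - <<'E'
from cell import env,capture,camera_info
from h import *
a,b=P(camera_info("scene")),P(camera_info("side"))
f=lambda uv:((uv[0]+.5)/1.5625-.5,(uv[1]+.5)/1.5625-.5)
for n,s,d in [("bar",(354,305),(384,350)),("cover bar L",(200,320),(374,454)),("cover bar R",(190,355),(423,456)),("pin-",(490,206),(318,260)),("pin+",(506,312),(418,264)),("jar",(376,441),(526,331))]:
    X,e=tri([(a,f(s)),(b,f(d))]); print(n,X.round(4),round(e,2))
for uv in [(371,288),(390,314),(347,345),(323,319)]: print("sander corner",ray(a,f(uv),.015).round(4))
for uv in [(456,219),(526,216),(538,303),(462,308)]: print("case corner",ray(a,f(uv),.054).round(4))
for uv in [(178,285),(248,287),(222,424),(144,423)]: print("cover corner",ray(a,f(uv),.008).round(4))
c=camera_info("wrist");R=cv2.Rodrigues(np.array(c["rvec"]))[0];s=env.get_state();print(c["K"],"cam-tcp in tool",s["tool_rot"].T@(-R.T@np.ravel(c["tvec"])-s["eef_pos"]),(R@s["tool_rot"]).round(3))
E
```

```text
bar [0.5347 0.0041 0.0327] 0.29
cover bar L [ 0.4934 -0.2126  0.0335] 0.09
cover bar R [ 0.5574 -0.2334  0.0459] 0.93
pin- [0.4387 0.2478 0.0607] 0.09
pin+ [0.6271 0.2001 0.063 ] 0.02
jar [ 0.7635 -0.0263  0.0736] 1.28
sander corner [0.5005 0.0385 0.015 ]
sander corner [0.5533 0.0528 0.015 ]
sander corner [ 0.5853 -0.0206  0.015 ]
sander corner [ 0.5325 -0.0432  0.015 ]
case corner [0.442  0.1918 0.054 ]
case corner [0.4684 0.2962 0.054 ]
case corner [0.6214 0.2518 0.054 ]
case corner [0.5975 0.1465 0.054 ]
cover corner [ 0.4033 -0.2397  0.008 ]
cover corner [ 0.4386 -0.1384  0.008 ]
cover corner [ 0.65   -0.2117  0.008 ]
cover corner [ 0.6175 -0.3123  0.008 ]
[[287.39087664   0.         254.2371448 ]
 [  0.         287.39087664 188.35198099]
 [  0.           0.           1.        ]] cam-tcp in tool [ 0.0684722  -0.000159   -0.14264921] [[ 0.002  1.    -0.002]
 [-0.961  0.001 -0.276]
 [-0.276  0.002  0.961]]
```

Request:
move_arm(
  plan=[
    {"dx":0.28,"dy":0.35,"dz":0.0,"gripper":1},
    {"dx":0.28,"dy":0.35,"dz":0.0,"gripper":1},
    {"dx":0.28,"dy":0.35,"dz":0.0,"gripper":1},
    {"dx":0.28,"dy":0.35,"dz":0.0,"gripper":1},
    {"dx":0.28,"dy":0.35,"dz":0.0,"gripper":1},
    {"dx":0.28,"dy":0.35,"dz":0.0,"gripper":1},
    {"dx":0.28,"dy":0.35,"dz":0.0,"gripper":1},
    {"dx":0.28,"dy":0.35,"dz":0.0,"gripper":1},
    {"dx":0.28,"dy":0.35,"dz":0.0,"gripper":1},
    {"dx":0.28,"dy":0.35,"dz":0.0,"gripper":1},
  ],
)

```text
invalid input at $.plan[0]: expected keys gripper, dx, dy, dz, spin
```

```bash
cat > shot.py <<'E'
import sys,json
from cell import env,capture,camera_info
from h import *
n=sys.argv[1]; p=P(camera_info("wrist")); im=capture("wrist"); cv2.imwrite(f"pics/{n}.png",im); np.save(f"pics/{n}.npy",p)
s=env.get_state(); R=s["tool_rot"]; print(round(s["t"],2),s["eef_pos"].round(4) if hasattr(s["eef_pos"],'round') else s["eef_pos"],"yaw",round(float(np.degrees(np.arctan2(R[1][0],R[0][0]))),2),"F",np.round(s["force"],1),"op",s["opening"])
E
python3 shot.py w1
```

```text
0.15 [ 0.2327 -0.5797  0.2307] yaw 21.87 F [-0.2 -0.  -0.5] op 0.999864574332875
```

Request:
move_arm(
  plan=[
    {"dx":0.03,"dy":0.237,"dz":-0.02,"gripper":1},
    {"dx":0.03,"dy":0.237,"dz":-0.02,"gripper":1},
    {"dx":0.03,"dy":0.237,"dz":-0.02,"gripper":1},
    {"dx":0.03,"dy":0.237,"dz":-0.02,"gripper":1},
    {"dx":0.03,"dy":0.237,"dz":-0.02,"gripper":1},
    {"dx":0.03,"dy":0.237,"dz":-0.02,"gripper":1},
  ],
)

```text
invalid input at $.plan[0]: expected keys gripper, dx, dy, dz, spin
```

```bash
python3 shot.py w2
python3 - <<'E'
from h import *
a,b=[cv2.imread(f"pics/w{i}.png") for i in (1,2)]
cv2.imwrite("pics/m1.png",np.vstack([cv2.resize(a,(400,300),interpolation=cv2.INTER_AREA),cv2.resize(b,(400,300),interpolation=cv2.INTER_AREA)]))
E
```

```text
0.2 [ 0.2327 -0.5797  0.2308] yaw 21.87 F [-0.1 -0.7 -1.1] op 1.0020135694990806
```

View pics/m1.png

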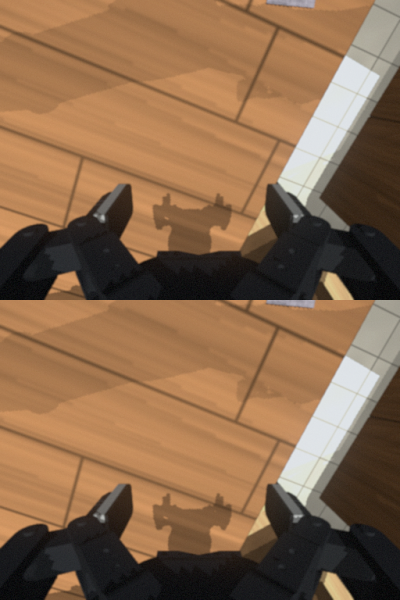

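The picture shows only bare table and the fingers. Both plans were refused because every row must also carry "spin".

Request:
move_arm(
  plan=[
    {"dx":0.24,"dy":0.34,"dz":0.0,"spin":0,"gripper":1},
    {"dx":0.24,"dy":0.34,"dz":0.0,"spin":0,"gripper":1},
    {"dx":0.24,"dy":0.34,"dz":0.0,"spin":0,"gripper":1},
    {"dx":0.24,"dy":0.34,"dz":0.0,"spin":0,"gripper":1},
    {"dx":0.24,"dy":0.34,"dz":0.0,"spin":0,"gripper":1},
    {"dx":0.24,"dy":0.34,"dz":0.0,"spin":0,"gripper":1},
    {"dx":0.24,"dy":0.34,"dz":0.0,"spin":0,"gripper":1},
    {"dx":0.24,"dy":0.34,"dz":0.0,"spin":0,"gripper":1},
    {"dx":0.24,"dy":0.34,"dz":0.0,"spin":0,"gripper":1},
  ],
)

```text
t: 1.32
eef_pos: [0.4724, -0.2406, 0.2312]
tool_rot: [[0.928, 0.372, -0.001], [0.372, -0.928, -0.0], [-0.001, 0.0, -1.0]]
force: [-1.1, -0.2, -0.6]
opening: 1.0
gripper_force: 0.0
```

```bash
python3 shot.py w1
```

```text
1.38 [ 0.4721 -0.2412  0.2312] yaw 21.78 F [-1.   0.8 -0.4] op 0.9951595143777948
```

Request:
move_arm(
  plan=[
    {"dx":0.02,"dy":0.23,"dz":-0.02,"spin":0,"gripper":1},
    {"dx":0.02,"dy":0.23,"dz":-0.02,"spin":0,"gripper":1},
    {"dx":0.02,"dy":0.23,"dz":-0.02,"spin":0,"gripper":1},
    {"dx":0.02,"dy":0.23,"dz":-0.02,"spin":0,"gripper":1},
    {"dx":0.02,"dy":0.23,"dz":-0.02,"spin":0,"gripper":1},
  ],
)

```text
t: 2.0
eef_pos: [0.4927, -0.0075, 0.2112]
tool_rot: [[0.927, 0.376, -0.0], [0.376, -0.927, 0.001], [0.0, -0.001, -1.0]]
force: [0.3, -0.5, 0.8]
opening: 0.998
gripper_force: 0.0
```

```bash
python3 shot.py w2
python3 - <<'E'
from h import *
a,b=[cv2.imread(f"pics/w{i}.png") for i in (1,2)]
cv2.imwrite("pics/m2.png",np.vstack([cv2.resize(a,(400,300),interpolation=cv2.INTER_AREA),cv2.resize(b,(400,300),interpolation=cv2.INTER_AREA)]))
E
```

```text
2.05 [ 0.4927 -0.01    0.2113] yaw 21.92 F [-0.8 -0.6 -0.4] op 0.9997894913528703
```

View pics/m2.png

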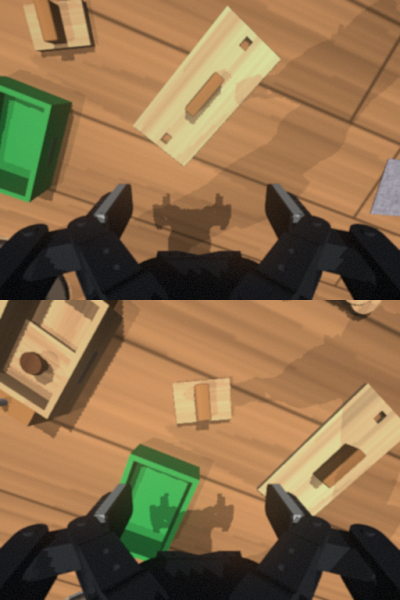

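Wrist view 1 shows the cover, with its bar at about (207,95), and the sander at (60,25). View 2 shows the sander at (203,400-300), part of the cover and the pine case at top left. I'll enlarge the sander, with the case, as the choice check.

Run:
```python
from h import *
a,b=[cv2.imread(f"pics/w{i}.png") for i in (1,2)]
r=lambda im,x,y,w,h:cv2.resize(im[y:y+h,x:x+w],(400,300),interpolation=cv2.INTER_CUBIC)
cv2.imwrite("pics/m3.png",np.vstack([np.hstack([r(a,20,0,120,90),r(b,205,85,120,90)]),np.hstack([r(a,150,0,240,180),r(b,0,0,200,150)])]))
```

```text
(no output)
```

View pics/m3.png

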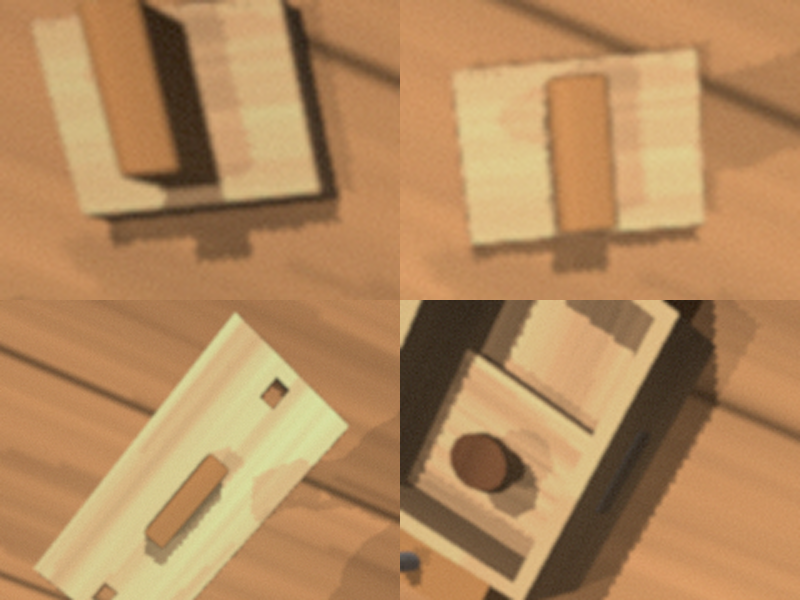

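The crop confirms the loose bar sander: pale base with a bar on top, bar corners at (548,76), (606,74), (616,229) and (555,232) in the right panel. The pine case with the knob sander is below it, and its free end points up.

Run:
```python
from h import *
a,b=np.load("pics/w1.npy"),np.load("pics/w2.npy")
up=lambda x,y,s,ox,oy:((x+.5)/s-.5+ox,(y+.5)/s-.5+oy)
A=lambda x,y:up(x,y,10/3,20,0); B=lambda x,y:up(x-400,y,10/3,205,85)
for n,p,q in [("barL",(121,175),(555,232)),("barR",(178,171),(616,229)),("baseL",(83,213),(472,245)),("baseR",(320,192),(706,224))]:
    X,e=tri([(a,A(*p)),(b,B(*q))]); print(n,X.round(4),round(e,2))
t=np.array([ray(b,B(*q),.041) for q in [(548,76),(606,74),(616,229),(555,232)]]); print("bar mid",t.mean(0).round(4))
d=(t[0]+t[1]-t[2]-t[3])/2; print("len,yaw",np.linalg.norm(d),np.degrees(np.arctan2(d[1],d[0])),"width",np.linalg.norm(t[0]-t[1]))
t=np.array([ray(b,B(*q),.015) for q in [(453,72),(697,48),(706,224),(472,245)]]); print("base mid",t.mean(0).round(4))
d=(t[0]+t[1]-t[2]-t[3])/2; e=(t[0]+t[3]-t[1]-t[2])/2; print(np.linalg.norm(d),np.linalg.norm(e),"yaw",np.degrees(np.arctan2(d[1],d[0])),np.degrees(np.arctan2(e[1],e[0]))-90)
C=lambda x,y:up(x,y-300,400/240,150,0)
t=np.array([ray(a,C(*q),.008) for q in [(275,392),(104,597)]]); d=t[0]-t[1]; print("cover holes",t.round(4).tolist(),np.linalg.norm(d),np.degrees(np.arctan2(d[1],d[0])),t.mean(0))
t=np.array([ray(a,C(*q),.042) for q in [(209,456),(228,467),(165,547),(146,527)]]);d=t[0]+t[1]-t[2]-t[3]; print("cover bar",t.mean(0).round(4),np.degrees(np.arctan2(d[1],d[0])),np.linalg.norm(d)/2)
```

```text
barL [0.5074 0.0016 0.0378] 0.16
barR [ 0.5159 -0.0164  0.04  ] 0.07
baseL [0.4885 0.0261 0.015 ] 0.21
baseR [ 0.5262 -0.0482  0.0147] 0.16
bar mid [0.5341 0.0034 0.041 ]
len,yaw 0.04924517477040556 25.654268648392186 width 0.01823845480693628
base mid [0.5339 0.0027 0.015 ]
0.05978985916695193 0.08335425899639658 yaw 27.167112636416682 27.48467590636568
cover holes [[0.6152, -0.26, 0.008], [0.4309, -0.1986, 0.008]] 0.19428496721489125 -18.40406018746119 [ 0.52306343 -0.22931677  0.008     ]
cover bar [ 0.5249 -0.229   0.042 ] -18.35740460315713 0.06505653885532331
```

Request:
move_arm(
  plan=[
    {"dx":0.0413,"dy":0.0127,"dz":-0.06,"spin":0.0145,"gripper":1},
    {"dx":0.0413,"dy":0.0127,"dz":-0.12,"spin":0.0145,"gripper":1},
    {"dx":0.0413,"dy":0.0127,"dz":-0.16,"spin":0.0145,"gripper":0},
    {"dx":0.0413,"dy":0.0127,"dz":-0.18,"spin":0.0145,"gripper":0},
    {"dx":0.0413,"dy":0.0127,"dz":-0.19,"spin":0.0145,"gripper":-0.2},
    {"dx":0.0413,"dy":0.0127,"dz":-0.19,"spin":0.0145,"gripper":-1},
    {"dx":0.0413,"dy":0.0127,"dz":-0.19,"spin":0.0145,"gripper":-1},
    {"dx":0.0413,"dy":0.0127,"dz":-0.19,"spin":0.0145,"gripper":-1},
    {"dx":0.0413,"dy":0.0127,"dz":-0.19,"spin":0.0145,"gripper":-1},
    {"dx":0.0413,"dy":0.0127,"dz":-0.19,"spin":0.0145,"gripper":-1},
  ],
)

```text
t: 3.3
eef_pos: [0.5343, 0.0027, 0.0216]
tool_rot: [[0.89, 0.455, 0.0], [0.455, -0.89, -0.0], [0.0, 0.0, -1.0]]
force: [-0.3, -0.5, -1.8]
opening: 0.215
gripper_force: 60.3
```

Request:
move_arm(
  plan=[
    {"dx":0.0,"dy":0.0,"dz":0.06,"spin":0,"gripper":-1},
    {"dx":0.0,"dy":0.02,"dz":0.12,"spin":-0.02,"gripper":-1},
    {"dx":-0.06,"dy":0.18,"dz":0.21,"spin":-0.115,"gripper":-1},
    {"dx":-0.06,"dy":0.18,"dz":0.21,"spin":-0.115,"gripper":-1},
    {"dx":-0.06,"dy":0.18,"dz":0.21,"spin":-0.115,"gripper":-1},
    {"dx":-0.06,"dy":0.18,"dz":0.21,"spin":-0.115,"gripper":-1},
    {"dx":-0.06,"dy":0.18,"dz":0.21,"spin":-0.115,"gripper":-1},
    {"dx":-0.06,"dy":0.18,"dz":0.21,"spin":-0.115,"gripper":-1},
  ],
)

```text
t: 4.3
eef_pos: [0.4742, 0.1815, 0.2308]
tool_rot: [[0.969, -0.247, -0.001], [-0.247, -0.969, -0.001], [-0.001, 0.001, -1.0]]
force: [0.3, -0.5, -1.0]
opening: 0.216
gripper_force: 60.6
```

```bash
python3 shot.py w3
```

```text
4.35 [0.4742 0.1813 0.2307] yaw -14.37 F [ 0.   0.1 -2.7] op 0.22305649101150038
```

Request:
move_arm(
  plan=[
    {"dx":-0.02,"dy":0.12,"dz":0.0,"spin":0,"gripper":-1},
    {"dx":-0.02,"dy":0.12,"dz":0.0,"spin":0,"gripper":-1},
    {"dx":-0.02,"dy":0.12,"dz":0.0,"spin":0,"gripper":-1},
    {"dx":-0.02,"dy":0.12,"dz":0.0,"spin":0,"gripper":-1},
  ],
)

```text
t: 4.85
eef_pos: [0.4545, 0.3014, 0.2306]
tool_rot: [[0.969, -0.248, -0.001], [-0.248, -0.969, -0.001], [-0.001, 0.002, -1.0]]
force: [0.3, 0.1, -0.6]
opening: 0.219
gripper_force: 60.5
```

```bash
python3 shot.py w4
python3 - <<'E'
from h import *
a,b=[cv2.imread(f"pics/w{i}.png") for i in (3,4)]
cv2.imwrite("pics/m4.png",np.vstack([cv2.resize(a[:300],(512,300)),cv2.resize(b[:300],(512,300))]))
E
```

```text
4.9 [0.4548 0.3007 0.2307] yaw -14.42 F [ 0.4 -0.3 -1.6] op 0.21709547056236328
```

View pics/m4.png

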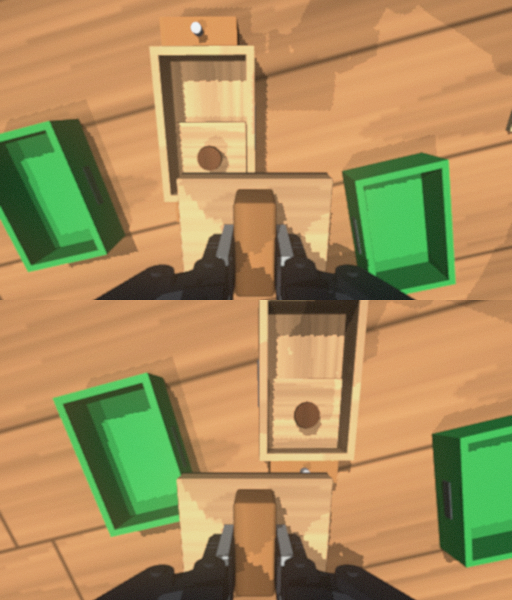

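Both views show the case with its free end at the top. View 3 has the far pin at (196,28), the rim's far corners at (152,47) and (254,47), and the knob at (209,157). View 4 has the rim's near edge at about y=455. I'll enlarge both for exact rim corners.

Run:
```python
from h import *
a,b=[cv2.imread(f"pics/w{i}.png") for i in (3,4)]
r=lambda im,x,y,w,h:cv2.resize(im[y:y+h,x:x+w],(w*3,h*3),interpolation=cv2.INTER_CUBIC)
cv2.imwrite("pics/m5.png",np.hstack([r(a,140,5,130,195),r(b,250,0,130,195)]))
```

```text
(no output)
```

View pics/m5.png

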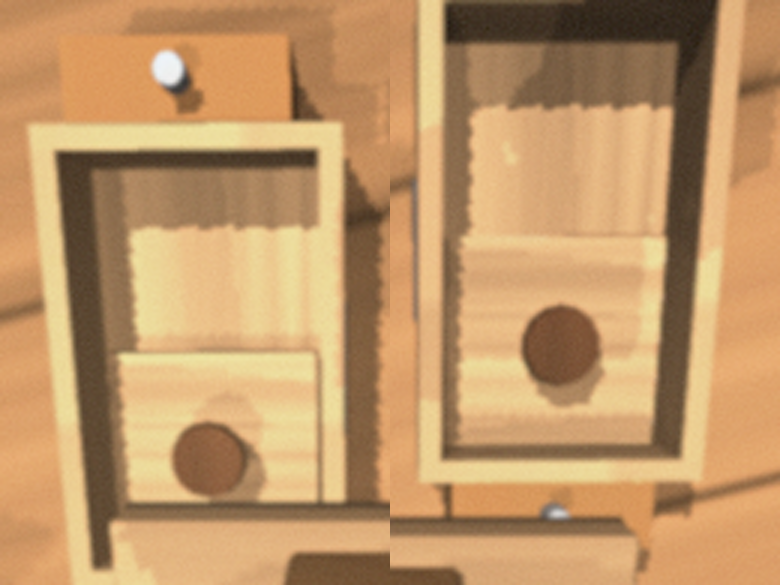

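The crop shows:
- **Far rim, left panel:** outer corners (29,124) and (345,124), inner corners (57,152) and (318,152).
- **Far pin:** top at (167,67).
- **Near rim, right panel:** outer corners (419,482) and (699,480).
- **Near pin:** (555,512), partly hidden by the held sander.
- **Knob:** (209,459) in the left panel and (561,345) in the right.

Run:
```python
from h import *
a,b=np.load("pics/w3.npy"),np.load("pics/w4.npy")
A=lambda x,y:((x+.5)/3-.5+140,(y+.5)/3-.5+5); B=lambda x,y:((x-390+.5)/3-.5+250,(y+.5)/3-.5)
for n,p,q in [("knob",(209,459),(561,345)),("ks far left",(118,353),(462,237))]:
    X,e=tri([(a,A(*p)),(b,B(*q))]); print(n,X.round(4),round(e,2))
F=[ray(a,A(*p),.054)[:2] for p in [(29,124),(345,124)]]; N=[ray(b,B(*p),.054)[:2] for p in [(419,482),(699,480)]]
Fi=[ray(a,A(*p),.054)[:2] for p in [(57,152),(318,152)]]; Ni=[ray(b,B(*p),.054)[:2] for p in [(444,458),(681,457)]]
def fit(src,dst):
    f=lambda v:(np.c_[np.cos(v[2])*src[:,0]-np.sin(v[2])*src[:,1]+v[0],np.sin(v[2])*src[:,0]+np.cos(v[2])*src[:,1]+v[1]]-dst).ravel()
    r=least_squares(f,[.53,.22,-.25]); return r.x,np.abs(r.fun).max()
src=np.array([(.083,.053),(.083,-.053),(-.083,.053),(-.083,-.053),(.075,.045),(.075,-.045),(-.075,.045),(-.075,-.045)])
v,e=fit(src,np.array(F+N+Fi+Ni)); print("case",v[:2].round(4),np.degrees(v[2]),"res",e); np.save("case.npy",v)
c,s=np.cos(v[2]),np.sin(v[2]); loc=lambda X:np.array([[c,s],[-s,c]])@(np.array(X)[:2]-v[:2])
print([np.round(loc(x),4).tolist() for x in F+N+Fi+Ni])
print("pin+",loc(ray(a,A(167,67),.068)),"pin-",loc(ray(b,B(555,512),.068)),"cleat",[loc(ray(a,A(*p),.054)).round(4) for p in [(60,37),(290,37)]])
print("ks corners",[loc(ray(b,B(*p),.023)).round(4).tolist() for p in [(462,237),(667,236),(455,445),(652,444)]])
# held sander, tool frame
T=np.array([.4742,.1813]);y=np.radians(-14.37);R=np.array([[np.cos(y),np.sin(y)],[-np.sin(y),np.cos(y)]])
for u,z in [((180,178),-.0066),((330,178),-.0066),((178,173),-.0216),((331,173),-.0216)]: print("held",(R@(ray(a,u,.2307+z)[:2]-T)).round(4))
t=v[:2]+np.array([[c,-s],[s,c]])@[.0405,0]; print("free-end centre",t.round(4))
```

```text
knob [0.497  0.228  0.0409] 0.06
ks far left [0.5441 0.2539 0.0245] 0.01
case [0.5298 0.2202] -14.083988378462275 res 0.0015923779470781163
[[0.0826, 0.0531], [0.0825, -0.0534], [-0.0829, 0.0529], [-0.0824, -0.052], [0.074, 0.0445], [0.0738, -0.0442], [-0.0739, 0.0436], [-0.0737, -0.0445]]
pin+ [0.09647781 0.00307306] pin- [-0.09141322  0.00395332] cleat [array([0.1087, 0.0403]), array([ 0.1086, -0.0354])]
ks corners [[0.0058, 0.0361], [0.006, -0.042], [-0.0734, 0.0377], [-0.0732, -0.0424]]
held [0.0315 0.0387]
held [ 0.0317 -0.0416]
held [0.0308 0.0436]
held [ 0.031  -0.0461]
free-end centre [0.5691 0.2103]
```

Request:
move_arm(
  plan=[
    {"dx":0.114,"dy":-0.0925,"dz":-0.09,"spin":0.0006,"gripper":-1},
    {"dx":0.114,"dy":-0.0925,"dz":-0.09,"spin":0.0006,"gripper":-1},
    {"dx":0.114,"dy":-0.0925,"dz":-0.09,"spin":0.0006,"gripper":-1},
    {"dx":0.114,"dy":-0.0925,"dz":-0.13,"spin":0.0006,"gripper":-1},
    {"dx":0.114,"dy":-0.0925,"dz":-0.14,"spin":0.0006,"gripper":-1},
    {"dx":0.114,"dy":-0.0925,"dz":-0.14,"spin":0.0006,"gripper":-1},
    {"dx":0.114,"dy":-0.0925,"dz":-0.14,"spin":0.0006,"gripper":-1},
  ],
)

```text
t: 5.78
eef_pos: [0.5688, 0.2109, 0.093]
tool_rot: [[0.97, -0.243, 0.002], [-0.243, -0.97, 0.001], [0.002, -0.002, -1.0]]
force: [-0.1, -0.2, -1.0]
opening: 0.22
gripper_force: 60.5
```

Request:
move_arm(
  plan=[
    {"dx":-0.0004,"dy":0,"dz":-0.02,"spin":0,"gripper":-1},
    {"dx":-0.0004,"dy":0,"dz":-0.035,"spin":0,"gripper":-1},
    {"dx":-0.0004,"dy":0,"dz":-0.05,"spin":0,"gripper":-1},
    {"dx":-0.0004,"dy":0,"dz":-0.06,"spin":0,"gripper":-1},
    {"dx":-0.0004,"dy":0,"dz":-0.061,"spin":0,"gripper":-1},
    {"dx":-0.0004,"dy":0,"dz":-0.062,"spin":0,"gripper":-1},
    {"dx":-0.0004,"dy":0,"dz":-0.062,"spin":0,"gripper":-1},
  ],
)

```text
t: 6.65
eef_pos: [0.568, 0.2103, 0.0297]
tool_rot: [[0.97, -0.243, 0.001], [-0.243, -0.97, 0.0], [0.0, -0.0, -1.0]]
force: [0.9, -0.1, -1.4]
opening: 0.217
gripper_force: 60.5
```

Request:
move_arm(
  plan=[
    {"dx":0,"dy":0,"dz":0,"spin":0,"gripper":-0.25},
    {"dx":0,"dy":0,"dz":0,"spin":0,"gripper":-0.25},
    {"dx":0,"dy":0,"dz":0,"spin":0,"gripper":-0.25},
    {"dx":0,"dy":0,"dz":0.03,"spin":0,"gripper":-0.25},
    {"dx":0,"dy":0,"dz":0.09,"spin":0,"gripper":-0.25},
    {"dx":0,"dy":0,"dz":0.15,"spin":0,"gripper":0},
    {"dx":-0.1,"dy":0,"dz":0.19,"spin":0,"gripper":0},
    {"dx":-0.1,"dy":0,"dz":0.19,"spin":0,"gripper":0},
    {"dx":-0.1,"dy":0,"dz":0.19,"spin":0,"gripper":0},
  ],
)

```text
t: 7.78
eef_pos: [0.4656, 0.211, 0.2212]
tool_rot: [[0.971, -0.241, 0.002], [-0.241, -0.971, 0.001], [0.002, -0.001, -1.0]]
force: [1.1, -0.5, 0.1]
opening: 0.504
gripper_force: 0.0
```

```bash
python3 shot.py w5
```

```text
7.83 [0.4672 0.2105 0.2204] yaw -14.02 F [ 0.4 -0.6  1. ] op 0.497733056752562
```

Request:
move_arm(
  plan=[
    {"dx":0.02,"dy":-0.43,"dz":-0.02,"spin":-0.012,"gripper":0},
    {"dx":0.02,"dy":-0.43,"dz":-0.02,"spin":-0.012,"gripper":0},
    {"dx":0.02,"dy":-0.43,"dz":-0.02,"spin":-0.012,"gripper":0},
    {"dx":0.02,"dy":-0.43,"dz":-0.02,"spin":-0.012,"gripper":0},
    {"dx":0.02,"dy":-0.43,"dz":-0.02,"spin":-0.012,"gripper":0},
    {"dx":0.02,"dy":-0.43,"dz":-0.02,"spin":-0.012,"gripper":0},
    {"dx":0.02,"dy":-0.43,"dz":-0.02,"spin":-0.012,"gripper":0},
    {"dx":0.02,"dy":-0.43,"dz":-0.02,"spin":-0.012,"gripper":0},
    {"dx":0.02,"dy":-0.43,"dz":-0.02,"spin":-0.012,"gripper":0},
  ],
)

```text
t: 8.95
eef_pos: [0.4879, -0.2199, 0.1986]
tool_rot: [[0.949, -0.317, -0.001], [-0.317, -0.949, 0.0], [-0.001, -0.0, -1.0]]
force: [-0.5, 0.9, -0.2]
opening: 0.497
gripper_force: 0.0
```

```bash
python3 shot.py w6
python3 - <<'E'
from h import *
a,b=[cv2.imread(f"pics/w{i}.png") for i in (5,6)]
cv2.imwrite("pics/m6.png",np.hstack([cv2.resize(a[:300,130:330],(400,600),interpolation=cv2.INTER_CUBIC),cv2.resize(b[:300,150:350],(400,600),interpolation=cv2.INTER_CUBIC)]))
E
```

```text
9.0 [ 0.4881 -0.219   0.1988] yaw -18.36 F [-0.1  0.3 -0.5] op 0.4997744597221761
```

View pics/m6.png

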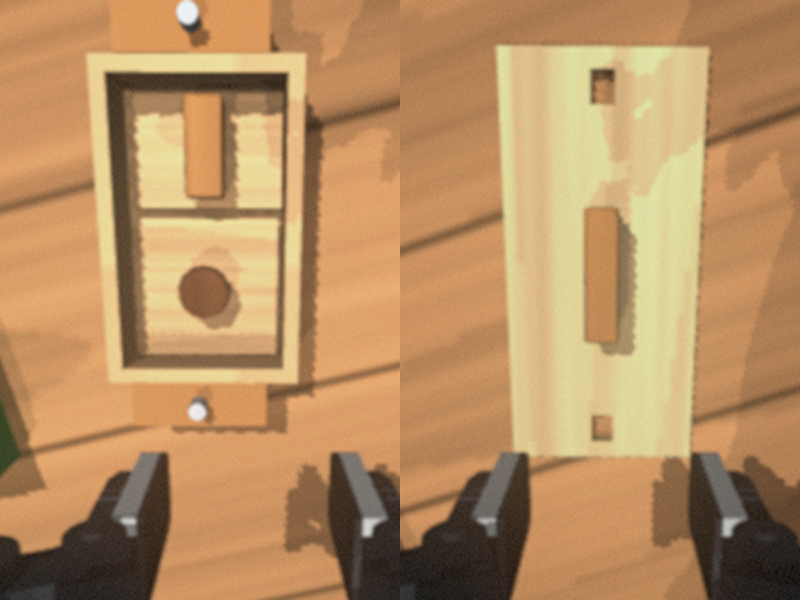

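View 5 (left) shows the sander flat in the free end beside the knob sander, and both pins: (188,13) and (197,408). View 6 (right) shows the cover: holes at (602,87) and (602,427), bar corners at (584,208), (616,208), (616,342) and (586,342).

Run:
```python
from h import *
a,b,w1=[np.load(f"pics/w{i}.npy") for i in (5,6,1)]
A=lambda x,y:((x+.5)/2-.5+130,(y+.5)/2-.5); B=lambda x,y:((x-400+.5)/2-.5+150,(y+.5)/2-.5)
C=lambda x,y:((x+.5)/(5/3)-.5+150,(y-300+.5)/(5/3)-.5)
for n,p,q in [("hole far",(275,392),(602,87)),("bar farR",(228,466),(616,208)),("corner farL",(236,313),(498,45))]:
    X,e=tri([(w1,C(*p)),(b,B(*q))]); print(n,X.round(4),round(e,2))
v=np.load("case.npy"); 
def fit(src,dst):
    f=lambda v:(np.c_[np.cos(v[2])*src[:,0]-np.sin(v[2])*src[:,1]+v[0],np.sin(v[2])*src[:,0]+np.cos(v[2])*src[:,1]+v[1]]-dst).ravel()
    r=least_squares(f,[.53,.22,-.25]); return r.x,np.abs(r.fun).max()
c4=lambda x,y:np.array([(x,y),(x,-y),(-x,y),(-x,-y)])
v2,e=fit(c4(.083,.053),np.array([ray(a,A(*p),.054)[:2] for p in [(87,54),(306,53),(110,382),(297,381)]])); print("case again",v2[:2],np.degrees(v2[2]),e,"old",v)
pins=[ray(a,A(*p),.068)[:2] for p in [(188,13),(197,408)]]; m=(pins[0]+pins[1])/2; d=pins[0]-pins[1]
print("pins",pins,"mid",m.round(4),np.linalg.norm(d),np.degrees(np.arctan2(d[1],d[0])))
for w in (v,v2):
    c,s=np.cos(w[2]),np.sin(w[2]); print("pins loc",[(np.array([[c,s],[-s,c]])@(p-w[:2])).round(4) for p in pins])
h=[ray(b,B(*p),.008)[:2] for p in [(602,87),(601.5,427.5)]]; d=h[0]-h[1]; print("holes mid",((h[0]+h[1])/2).round(4),np.linalg.norm(d),np.degrees(np.arctan2(d[1],d[0])))
v3,e=fit(c4(.115,.055),np.array([ray(b,B(*p),.008)[:2] for p in [(498,45),(709,47),(514,457),(690,456)]])); print("cover corners",v3[:2].round(4),np.degrees(v3[2]),e)
t=np.array([ray(b,B(*p),.042)[:2] for p in [(584,208),(616,208),(616,342),(586,342)]]);d=t[0]+t[1]-t[2]-t[3]; print("bar",t.mean(0).round(4),np.degrees(np.arctan2(d[1],d[0])),np.linalg.norm(d)/2,np.linalg.norm(t[0]-t[1]))
```

```text
hole far [ 0.6119 -0.2586  0.0211] 0.32
bar farR [ 0.5543 -0.2463  0.0472] 0.72
corner farL [ 0.6494 -0.2147  0.0088] 0.01
case again [0.52991473 0.22011826] -13.792502995827133 0.000823694773566308 old [ 0.52977702  0.22015173 -0.24581197]
pins [array([0.62333225, 0.19937821]), array([0.43981017, 0.24515865])] mid [0.5316 0.2223] 0.18914597883860942 -14.006832401389723
pins loc [array([0.0958, 0.0026]), array([-0.0933,  0.0024])]
pins loc [array([0.0957, 0.0021]), array([-0.0935,  0.0028])]
holes mid [ 0.5233 -0.2289] 0.1914116866516121 -18.626958596771296
cover corners [ 0.523  -0.2294] -18.676305162829607 0.0005934914621543996
bar [ 0.5235 -0.2287] -18.14377496972286 0.06841321773963778 0.01597696722353982
```

Request:
move_arm(
  plan=[
    {"dx":0.035,"dy":-0.0098,"dz":-0.06,"spin":-0.0006,"gripper":0},
    {"dx":0.035,"dy":-0.0098,"dz":-0.11,"spin":-0.0006,"gripper":0},
    {"dx":0.035,"dy":-0.0098,"dz":-0.12,"spin":-0.0006,"gripper":0},
    {"dx":0.035,"dy":-0.0098,"dz":-0.12,"spin":-0.0006,"gripper":0},
  ],
)

```text
t: 9.5
eef_pos: [0.5229, -0.2288, 0.0799]
tool_rot: [[0.948, -0.318, -0.001], [-0.318, -0.948, 0.0], [-0.001, -0.0, -1.0]]
force: [-0.3, -0.0, 1.4]
opening: 0.5
gripper_force: 0.0
```

Request:
move_arm(
  plan=[
    {"dx":0.0003,"dy":-0.0002,"dz":-0.04,"spin":0,"gripper":0},
    {"dx":0.0003,"dy":-0.0002,"dz":-0.06,"spin":0,"gripper":0},
    {"dx":0.0003,"dy":-0.0002,"dz":-0.066,"spin":0,"gripper":-0.2},
    {"dx":0.0003,"dy":-0.0002,"dz":-0.066,"spin":0,"gripper":-1},
    {"dx":0.0003,"dy":-0.0002,"dz":-0.066,"spin":0,"gripper":-1},
    {"dx":0.0003,"dy":-0.0002,"dz":-0.066,"spin":0,"gripper":-1},
    {"dx":0.0003,"dy":-0.0002,"dz":-0.066,"spin":0,"gripper":-1},
  ],
)

```text
t: 10.38
eef_pos: [0.5242, -0.2301, 0.0151]
tool_rot: [[0.948, -0.319, 0.002], [-0.319, -0.948, -0.001], [0.003, -0.0, -1.0]]
force: [-1.6, 0.5, 7.7]
opening: 0.198
gripper_force: 59.7
```

Request:
move_arm(
  plan=[
    {"dx":0.0,"dy":0.0,"dz":0.03,"spin":0,"gripper":-1},
    {"dx":0.0,"dy":0.0,"dz":0.08,"spin":0,"gripper":-1},
    {"dx":0.0,"dy":0.05,"dz":0.13,"spin":0,"gripper":-1},
    {"dx":0.009,"dy":0.11,"dz":0.13,"spin":0,"gripper":-1},
    {"dx":0.009,"dy":0.17,"dz":0.13,"spin":0.0128,"gripper":-1},
    {"dx":0.009,"dy":0.23,"dz":0.13,"spin":0.0128,"gripper":-1},
    {"dx":0.009,"dy":0.29,"dz":0.13,"spin":0.0128,"gripper":-1},
    {"dx":0.009,"dy":0.35,"dz":0.13,"spin":0.0128,"gripper":-1},
    {"dx":0.009,"dy":0.41,"dz":0.13,"spin":0.0128,"gripper":-1},
    {"dx":0.009,"dy":0.45,"dz":0.12,"spin":0.0128,"gripper":-1},
    {"dx":0.009,"dy":0.452,"dz":0.1,"spin":0.0128,"gripper":-1},
    {"dx":0.009,"dy":0.452,"dz":0.08,"spin":0.0128,"gripper":-1},
    {"dx":0.009,"dy":0.452,"dz":0.08,"spin":0.0128,"gripper":-1},
    {"dx":0.009,"dy":0.452,"dz":0.08,"spin":0.0128,"gripper":-1},
  ],
)

```text
t: 12.12
eef_pos: [0.5325, 0.2222, 0.0944]
tool_rot: [[0.97, -0.243, 0.001], [-0.243, -0.97, 0.0], [0.001, -0.001, -1.0]]
force: [0.0, 0.7, -1.8]
opening: 0.198
gripper_force: 58.9
```

```bash
python3 shot.py w7
python3 - <<'E'
from cell import env
from h import *
a=cv2.imread("pics/w7.png"); print(np.array(env.get_state()["tool_rot"])[2])
cv2.imwrite("pics/m7.png",cv2.resize(a,(800,600),interpolation=cv2.INTER_CUBIC))
E
```

```text
12.18 [0.5327 0.2223 0.0945] yaw -14.04 F [ 0.7  0.6 -1.1] op 0.19659599658165847
[ 0.00134769 -0.00103464 -0.99999856]
```

View pics/m7.png

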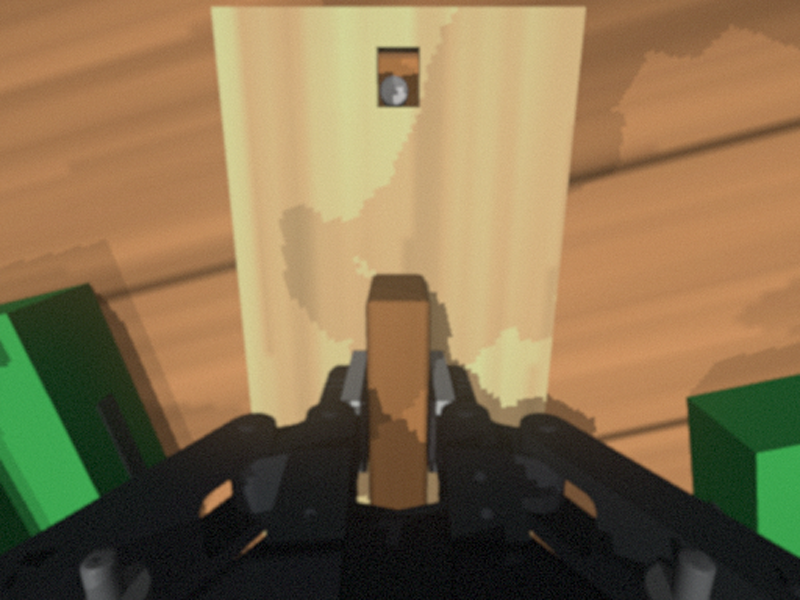

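The picture shows the far hole at (377..419, 48..106) with the steel pin's tip inside it at (395,90). I'll work out the remaining offset.

Run:
```python
from h import *
a=np.load("pics/w7.npy"); U=lambda x,y:((x+.5)/1.5625-.5,(y+.5)/1.5625-.5)
y=np.radians(-14.04);c,s=np.cos(y),np.sin(y);L=lambda p:(np.array([[c,s],[-s,c]])@(p[:2]-[.5327,.2223])).round(4)
print("pin",L(ray(a,U(395,90),.068)),"hole far/near edge",L(ray(a,U(377,48),.0874)),L(ray(a,U(419,106),.0874)))
print("cover far corners",L(ray(a,U(212,8),.0874)),L(ray(a,U(585,7),.0874)))
```

```text
pin [ 0.0939 -0.0003] hole far/near edge [0.1025 0.005 ] [ 0.0864 -0.0079]
cover far corners [0.113  0.0532] [ 0.1135 -0.0561]
```

Request:
move_arm(
  plan=[
    {"dx":0.0,"dy":0.001,"dz":-0.006,"spin":0,"gripper":-1},
    {"dx":0.0,"dy":0.001,"dz":-0.01,"spin":0,"gripper":-1},
    {"dx":0.0,"dy":0.001,"dz":-0.014,"spin":0,"gripper":-1},
    {"dx":0.0,"dy":0.001,"dz":-0.018,"spin":0,"gripper":-1},
    {"dx":0.0,"dy":0.001,"dz":-0.018,"spin":0,"gripper":-1},
  ],
)

```text
t: 12.8
eef_pos: [0.5318, 0.223, 0.0749]
tool_rot: [[0.97, -0.242, -0.001], [-0.242, -0.97, -0.0], [-0.001, 0.001, -1.0]]
force: [-0.6, -0.5, -2.3]
opening: 0.2
gripper_force: 58.9
```

Request:
move_arm(
  plan=[
    {"dx":0.0,"dy":0.0,"dz":-0.003,"spin":0,"gripper":-1},
    {"dx":0.0,"dy":0.0,"dz":-0.005,"spin":0,"gripper":-1},
    {"dx":0.0,"dy":0.0,"dz":-0.006,"spin":0,"gripper":-1},
    {"dx":0.0,"dy":0.0,"dz":-0.006,"spin":0,"gripper":-1},
  ],
)

```text
t: 13.3
eef_pos: [0.532, 0.2232, 0.0693]
tool_rot: [[0.97, -0.242, -0.0], [-0.242, -0.97, -0.0], [-0.0, 0.0, -1.0]]
force: [-0.1, 0.1, -2.3]
opening: 0.203
gripper_force: 59.0
```

Request:
move_arm(
  plan=[
    {"dx":0.0,"dy":0.0,"dz":-0.0008,"spin":0,"gripper":-1},
    {"dx":0.0,"dy":0.0,"dz":-0.0008,"spin":0,"gripper":0},
    {"dx":0.0,"dy":0.0,"dz":-0.0008,"spin":0,"gripper":0},
    {"dx":0.0,"dy":0.0,"dz":-0.0008,"spin":0,"gripper":0},
    {"dx":0.0,"dy":0.0,"dz":0.03,"spin":0,"gripper":0},
    {"dx":0.0,"dy":0.0,"dz":0.09,"spin":0,"gripper":0},
    {"dx":-0.07,"dy":0.01,"dz":0.14,"spin":0,"gripper":0},
    {"dx":-0.09,"dy":0.02,"dz":0.16,"spin":0,"gripper":0},
    {"dx":-0.09,"dy":0.02,"dz":0.16,"spin":0,"gripper":0},
    {"dx":-0.09,"dy":0.02,"dz":0.16,"spin":0,"gripper":0},
  ],
)

```text
t: 14.55
eef_pos: [0.4424, 0.2429, 0.2292]
tool_rot: [[0.97, -0.242, 0.001], [-0.242, -0.97, -0.0], [0.001, 0.0, -1.0]]
force: [0.6, -0.0, -0.4]
opening: 0.5
gripper_force: 0.0
```

```bash
python3 shot.py w8
python3 - <<'E'
from cell import capture
from h import *
a=cv2.imread("pics/w8.png"); b=capture("side")
cv2.imwrite("pics/m8.png",np.hstack([cv2.resize(a[:300,130:330],(400,600),interpolation=cv2.INTER_CUBIC),cv2.resize(b[130:250,180:260+20],(400,480),interpolation=cv2.INTER_CUBIC) if 0 else cv2.resize(b[110:260,180:280],(400,600),interpolation=cv2.INTER_CUBIC)]))
E
```

```text
14.6 [0.4425 0.2425 0.2287] yaw -14.07 F [ 0.8 -0.7  0.5] op 0.49877096867430387
```

View pics/m8.png

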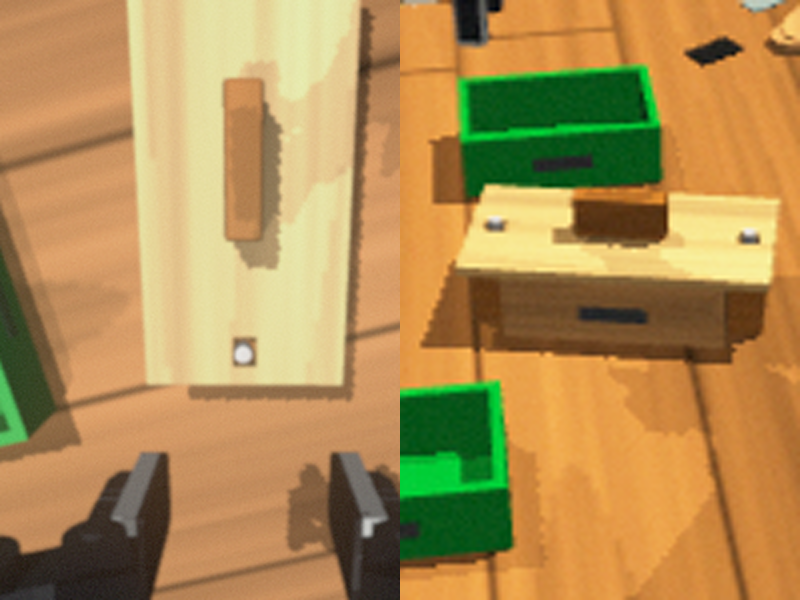

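Both pins stand proud through the holes, at (244,353) in the wrist view and at (495,224) and (749,236) in the side view. The cover lies level on the rim and the gripper is clear, so I'm handing in.

```bash
python3 -c "
from cell import env
print(env.close_job())"
```

```text
the job is handed in; nothing more can be done
None
```

I handed the job in at about 14.7 s: the sander is flat in the case's free end, the cover is seated with both pins through its holes, and the gripper is open and clear; the jar and leaf blanks were never touched.

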